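Hold the bayonet cap of a paint pressure pot at its vent position

TASK

Put the loose cap on the paint pressure pot: let its two lugs down through the notches of the neck until the cap sits fully home, then turn it clockwise (seen from above) half-way, so that its grip bar points at the yellow marks, without ever going on to the lock click near the red marks. A return spring pushes it back, so keep hold of it: your program finishes while the gripper still holds the cap there, at rest. Leave the jars, tin, bucket, brush and stirring stick where they are.

Things in the scene. Friction and masses are not known exactly. Their poses are not given: they have to be found in the camera images.
- cap_grip (a point): Grip point of the loose bayonet cap, on its axis inside the orange grip bar (64 long, 14 wide, 42 mm high, white line on top; pinch it across the 14 mm). It lies 16 mm below the bar's top, 26 above the disc's top, 34 above the disc's underside, 52 above the stem's underside. z up, x along the bar and lugs, y across. A half turn about z changes nothing.
- cap: The cap, 170 to 310 g, standing on its stem. From below: stem 40 mm across, 18 high; aluminium disc 80 mm across, 8 thick; grip bar. Two brass lugs 10 mm wide, 6 high stick out at the stem's foot to 31 mm from the axis, right below the bar's ends. Origin: centre of the stem's underside; axes as cap_grip.
- pot_neck (a point): Centre of the upper face of the pot's flat dark steel neck flange, 150 mm above the table; z up. Flange 104 mm across, 6 thick, bore 45; two notches 15 mm wide along the x axis, on both sides, out to 34 mm from the axis (white marks). Lugs clear the flange with cap_grip over 53 mm above this point. Fully home: disc on the flange, cap_grip 34 mm above it, bar along x.
- pot: Blue pressure pot fixed to the table, body 150 mm across; origin under its centre, axes as pot_neck. The cap turns clockwise only; after 6 degrees of play two spring pins push it back with 0.06 to 0.12 N m. Spring pawls resist from 66 degrees and click at 80; red marks at 90. When turned, the lugs are caught under the flange with 5 mm of play.
- half_mark (a point): Yellow half-way mark on the flange's rim, 47 mm from the axis, 45 degrees clockwise (seen from above) from the notch on +x; its twin lies opposite. At half-way the bar points at both.
- bucket_red: Bystander: small red bucket, 130 mm across, 100 mm high, origin under its centre.
- tin: Bystander: steel paint tin, 84 mm across, 110 mm high, origin under its centre.
- brush: Bystander: paint brush lying flat on the table.
- paddle_mid (a point): Bystander: wooden stirring stick 260 x 26 x 6 mm lying flat; this point is its centre, x along it.
- jar_red_mid (a point): Bystander: small red paint jar, 38 mm across, 45 mm high, white lid; this point is its centre.
- jar_green_mid (a point): Bystander: small green paint jar, 38 mm across, 45 mm high, white lid; this point is its centre.
- jar_violet_mid (a point): Bystander: small violet paint jar, 38 mm across, 45 mm high, white lid; this point is its centre.
There are look-alikes about, which are no part of the job. Leave any brown look-alike of the cap alone. Leave any pink look-alike of the pot alone.

How it is judged:
By the outcome, as a careful person would: the job done as asked, in the order asked, and still so for the second after the job is handed in, while the arm keeps its last pose, push and grip.
It also fails if it takes over 42 s, if anything falls off the work surface, if the arm or the gripper's body presses on something with over 40 N, if the wrist force passes 120 N, or if a joint passes its speed limit or range.

ROBOT

A 6-joint arm with a two-finger parallel gripper is mounted at the origin on the work surface. World frame = base frame: x ahead of the robot, y to its left, z up, the work surface at z = 0. Lengths are in mm, angles in rad, forces in N, time in s.
With the tool pointing down it reaches from about 350 to 775 mm from the base axis. Payload 7.3 kg.
Tool frame: the origin (TCP) lies at the very end of the fingers, on their centre line; the grasp point (between the pads) lies bot.grip_point_offset behind it (bot.grip_point_offset is the distance from the TCP to the grasp point, in mm); z points along the fingers, y is the line along which they close (so a half turn about z gives the same grasp; the last joint's range is limited). The gripper opens to 92 mm and grips with 3 to 60 N. Pads are 19 mm wide; open, the fingers measure 130 mm over their backs; the gripper's body (75 mm by 190 mm) begins 47 mm behind the grasp point.
Start: joints at [-1.296, 0.342, 1.524, -0, 1.275, -0.146], TCP at [214.481, -479.21, 226.741] pointing down, gripper open.
Joint ranges: [-2.53, 2.53], [-0.77, 2.02], [0.04, 2.7], [-1, 4.14], [0.28, 2.66], [-3.11, 3.11]. Speed limits (rad/s): [2.57, 2.57, 3.14, 3.14, 3.14, 3.14].

INTERFACE

Orientations are given as [roll, pitch, yaw] about the fixed x, y, z axes, in that order (R = Rz(yaw) Ry(pitch) Rx(roll)).
In Python, from plant import bot gives the robot as it stands. The module is installed in compiled form; this text tells all that it offers.
- The arm moves only by the tool carry_out, never from a script. Its argument "plan" is a list of rows, each an object of numbers: "tx", "ty", "tz": the shift along the world's x, y, z in mm; "rx", "ry", "rz": the turn, a rotation vector about the world's x, y, z in rad. A call has 1 to 12 rows; each row shifts and turns the commanded pose from where the row before left it; what a row does not reach is not made up. A row lasts 1/10 s, in which the tool goes at most 50 mm and 8.59 degrees, less where a joint would pass 70% of its speed; a pose out of reach is approached as far as the arm can. A call with a gripper value outside its range is refused whole. "gripper" is the closure, from 0 (fully open) to 1 (shut), set as the call begins (left out, the last holds). The fingers move at their own pace and stop on an object; the grip force is fixed at half the most. Time passes only in rows, so rows that do not move let the fingers close. It gives the time, the measured TCP pose, the force, the opening and the grip force at its end, in the units of the state.
- bot.get_obs(): the state, without advancing time (a new reading comes with each control period).
- bot.capture(name): name is "scene" or "top" or "wrist"; returns the picture (420x560x3 uint8, red, green, blue); there is no depth.
- bot.camera_model(name): a dict with "camera_matrix" (3x3 intrinsics, pixels), "dist" ([k1, k2, p1, p2, k3] as OpenCV has them; the pictures are not rectified), "R" (3x3) and "t" (3): a world point X has camera coordinates R X + t. Camera axes: x right, y down, z forward; pixel columns grow to the right and rows downward; lengths in mm; the calibration is good to about 2 mm. A picture is of the moment at which its call begins: read the wrist's pose just before it. camera_model takes no time and is no camera call; for the wrist camera it gives the pose at the moment of the call.
- bot.close_job(): hands the job in; it is judged then, once.
The state is a dict: "time": time; "joint_positions": joint angles; "dq": joint speeds; "tau": joint torques, N m; "tool_pos": TCP position; "tcp_rot": TCP orientation; "contact_force": force on the tool from outside, world axes, zero at the start; "moment": the same for the moment, N m; "grip_width": finger opening in mm; "finger_force": force on a finger pad.
Only numpy, scipy, OpenCV 4.12 (cv2) and the standard library are available. Lean on these libraries where they do the work, as an engineer would, in place of code of your own. Each camera call takes 0.05 s, during which the arm holds its last target. There are 200 camera calls.

## Working session

There is one attempt and no reset: what is moved stays moved. The work goes in short steps, Python scripts to look and compute and a tool call to move; the robot and the scene stay as the last step left them, time stands still between calls to the robot, and variables do not carry over. Pictures are saved under pics/ and viewed, at most 10 in all, crops included, and the job is handed in when it is done.

Besides the shell and the picture viewer there is one more tool, called after "Call:" by a JSON object that holds its "method" and its "body". carry_out: Moves the arm, as the interface text tells. Its arguments: {"type":"object","properties":{"plan":{"type":"array"},"gripper":{"type":"number"}},"required":["plan"]}

```bash
mkdir -p pics; python3 - <<'E'
from plant import bot
import cv2,numpy as np
for n in("scene","top"):
    im=bot.capture(n); cv2.imwrite(f"pics/{n}0.png",im[:,:,::-1])
o=bot.get_obs(); print(o); print(bot.grip_point_offset)
for n in("scene","top","wrist"): print(n,bot.camera_model(n))
E
```

```text
{'time': 0.1, 'joint_positions': array([-1.29601488e+00,  3.42629640e-01,  1.52486913e+00, -8.97850230e-06,
        1.27540014e+00, -1.46038003e-01]), 'dq': array([-2.50126896e-06, -1.41413633e-03, -1.99898741e-03,  8.04277574e-04,
       -1.86329077e-04,  1.03957047e-03]), 'tau': array([ 2.15760556e-03, -4.32002449e+01, -2.44695926e+01,  7.19887996e-02,
        5.25960024e-02, -3.52438838e-05]), 'tool_pos': array([ 214.37348229, -478.86607838,  226.14488305]), 'tcp_rot': array([-3.14029905e+00, -1.81590758e-04,  4.20821957e-01]), 'contact_force': array([-0.08877819, -0.01841158,  0.70079013]), 'moment': array([-0.00114862,  0.02430834, -0.01040998]), 'finger_force': 0.0, 'grip_width': 91.98908269531645}
18.8
scene {'camera_matrix': array([[400.9128813 ,   0.        , 273.56837001],
       [  0.        , 400.9128813 , 210.73492844],
       [  0.        ,   0.        ,   1.        ]]), 'dist': array([0.00954016, 0.        , 0.        , 0.        , 0.        ]), 'R': array([[-0.03328903,  0.99933869, -0.0146294 ],
       [ 0.55323805,  0.00623459, -0.83299987],
       [-0.83235779, -0.
[... 360 characters left out ...]
0027515 , -0.99996408,  0.00801619],
       [-0.9933312 , -0.00365705, -0.11523779],
       [ 0.11526297, -0.00764566, -0.99330559]]), 't': array([ -41.21672987,  524.66139584, 1362.42821661])}
wrist {'camera_matrix': array([[314.87044707,   0.        , 279.98890135],
       [  0.        , 314.87044707, 204.70304951],
       [  0.        ,   0.        ,   1.        ]]), 'dist': array([-0.04424433,  0.        ,  0.        ,  0.        ,  0.        ]), 'R': array([[ 4.08987320e-01, -9.12539944e-01, -4.71159733e-04],
       [-8.74066943e-01, -3.91892508e-01,  2.87101448e-01],
       [-2.62176184e-01, -1.17009027e-01, -9.57900066e-01]]), 't': array([-525.4256331 ,  -35.65479657,  391.2607948 ])}
```

View pics/scene0.png

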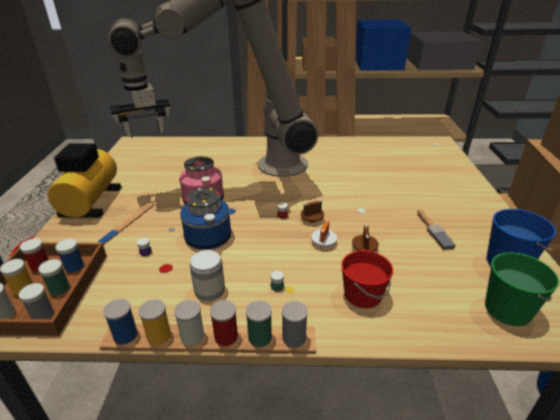

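View pics/top0.png

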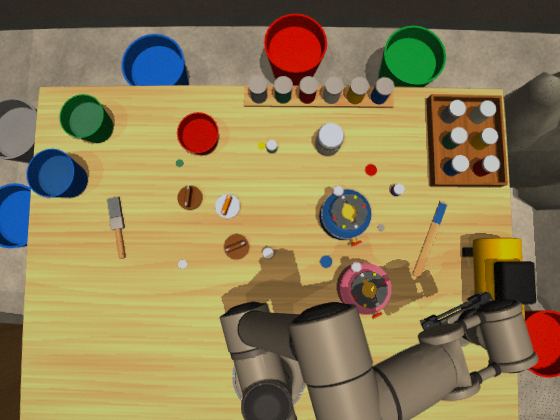

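The cap with an aluminium disc and orange bar is at top-image (228,206). The brown look-alikes are at (190,197) and (236,246). The blue pot is at (347,212) and the pink look-alike at (366,290). The aluminium/orange one and the blue pot fit the description, so I'll confirm both in enlarged crops.

```bash
cat > h.py <<'E'
from plant import bot
import cv2,numpy as np
def ray(m,uv,z):
    """pixel -> world point at height z"""
    K,d,R,t=[np.array(m[k]) for k in("camera_matrix","dist","R","t")]
    n=cv2.undistortPoints(np.array([[uv]],float),K,d)[0,0]
    c=-R.T@t; v=R.T@np.array([n[0],n[1],1]); return c+v*(z-c[2])/v[2]
def proj(m,X):
    return cv2.projectPoints(np.array(X,float).reshape(-1,1,3),cv2.Rodrigues(m["R"])[0],m["t"],m["camera_matrix"],m["dist"])[0][:,0]
E
python3 - <<'E'
from h import *
im=cv2.imread("pics/top0.png")
a=cv2.resize(im[165:265,170:270],None,fx=4,fy=4,interpolation=cv2.INTER_CUBIC)
b=cv2.resize(im[165:265,297:397],None,fx=4,fy=4,interpolation=cv2.INTER_CUBIC)
cv2.imwrite("pics/crop0.png",np.hstack([a,b]))
m=bot.camera_model("top")
print("cap",ray(m,(228,206),60),"pot",ray(m,(347,212),150))
E
```

```text
cap [529.84087462 128.42716685  60.        ] pot [ 502.58059869 -227.35603415  150.        ]
```

View pics/crop0.png

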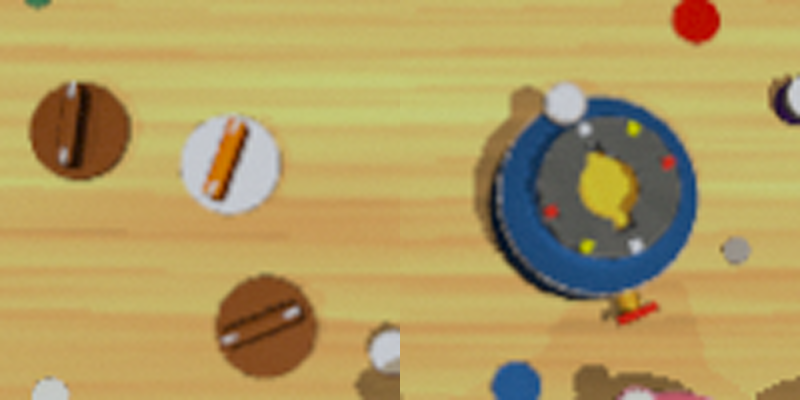

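The crop confirms both. The orange bar runs from crop (238,125) to (213,193) on the white disc. The blue pot's flange has white marks at crop (584,130) and (636,246), yellow at (634,128) and (588,246), and red at (668,162) and (551,211). Next I'll compute the positions.

```bash
python3 - <<'E'
from h import *
m=bot.camera_model("top")
A=lambda u,v:(170+u/4-.4,165+v/4-.4); B=lambda u,v:(297+(u-400)/4-.4,165+v/4-.4)
p,q=ray(m,A(238,125),68),ray(m,A(213,193),68); d=p-q
print("cap",(p+q)/2,np.linalg.norm(d),np.degrees(np.arctan2(d[1],d[0])))
print("disc",ray(m,A(231,164),26))
for n,a,b in(("w",(584,130),(636,246)),("y",(634,128),(588,246)),("r",(668,162),(551,211))):
    p,q=ray(m,B(*a),150),ray(m,B(*b),150);d=p-q
    print(n,(p+q)/2,np.linalg.norm(d),np.degrees(np.arctan2(d[1],d[0])))
o=bot.get_obs();print(o["tcp_rot"],o["tool_pos"])
w=bot.camera_model("wrist"); c=-w["R"].T@w["t"]; print("wristcam",c, w["R"][2])
E
```

```text
cap [534.03391655 133.83404419  68.        ] 56.10611368072784 -19.14524154595093
disc [535.27476022 134.47130629  26.        ]
w [ 503.91182351 -233.45385408  150.        ] 92.19795140991727 23.438742868832186
y [ 504.68691777 -234.32998561  150.        ] 93.07854970330062 -21.977064908647616
r [ 504.91101925 -233.27922494  150.        ] 93.14409160927829 -67.19963365790902
[-3.14029905e+00 -1.81590758e-04  4.20821957e-01] [ 214.37348229 -478.86607838  226.14488305]
wristcam [ 286.30700447 -447.66368084  384.77772549] [-0.26217618 -0.11700903 -0.95790007]
```

Call:
{"method": "carry_out", "body": {"plan": [{"tx": 20,"ty": 36,"tz": 25,"rz": -0.063},{"tx": 22,"ty": 38,"tz": 25,"rz": -0.063},{"tx": 23,"ty": 43,"rz": -0.063},{"tx": 23,"ty": 43,"rz": -0.063},{"tx": 23,"ty": 43,"rz": -0.063},{"tx": 23,"ty": 43,"rz": -0.063},{"tx": 23,"ty": 43,"rz": -0.063},{"tx": 23,"ty": 43,"rz": -0.063},{"tx": 23,"ty": 43,"rz": -0.063},{"tx": 23,"ty": 43,"rz": -0.063},{"tx": 23,"ty": 43,"rz": -0.063},{"tx": 23,"ty": 43,"rz": -0.063}], "gripper": 0}}

```text
invalid input at $.plan[0]: expected keys tx, ty, tz, rx, ry, rz
```

Call:
{"method": "carry_out", "body": {"plan": [{"tx": 20,"ty": 40,"tz": -10},{"tx": 20,"ty": 40,"tz": -20},{"tx": 8,"ty": 28,"tz": -30},{"tz": -35},{"tz": -20},{},{}]}}

```text
invalid input at $.plan[0]: expected keys tx, ty, tz, rx, ry, rz
```

All six keys are needed in every row.

Call:
{"method": "carry_out", "body": {"plan": [{"tx": 20,"ty": 36,"tz": 25,"rx": 0,"ry": 0,"rz": -0.063},{"tx": 22,"ty": 38,"tz": 25,"rx": 0,"ry": 0,"rz": -0.063},{"tx": 23,"ty": 43,"tz": 0,"rx": 0,"ry": 0,"rz": -0.063},{"tx": 23,"ty": 43,"tz": 0,"rx": 0,"ry": 0,"rz": -0.063},{"tx": 23,"ty": 43,"tz": 0,"rx": 0,"ry": 0,"rz": -0.063},{"tx": 23,"ty": 43,"tz": 0,"rx": 0,"ry": 0,"rz": -0.063},{"tx": 23,"ty": 43,"tz": 0,"rx": 0,"ry": 0,"rz": -0.063},{"tx": 23,"ty": 43,"tz": 0,"rx": 0,"ry": 0,"rz": -0.063},{"tx": 23,"ty": 43,"tz": 0,"rx": 0,"ry": 0,"rz": -0.063},{"tx": 23,"ty": 43,"tz": 0,"rx": 0,"ry": 0,"rz": -0.063},{"tx": 23,"ty": 43,"tz": 0,"rx": 0,"ry": 0,"rz": -0.063},{"tx": 23,"ty": 43,"tz": 0,"rx": 0,"ry": 0,"rz": -0.063}], "gripper": 0}}

```text
time: 1.3
tool_pos: [486.7, 26.5, 276.3]
tcp_rot: [3.141, 0.0, -0.338]
contact_force: [2.0, -0.9, 0.7]
grip_width: 91.6
finger_force: 0.0
```

Call:
{"method": "carry_out", "body": {"plan": [{"tx": 18,"ty": 40,"tz": -10,"rx": 0,"ry": 0,"rz": 0},{"tx": 18,"ty": 40,"tz": -20,"rx": 0,"ry": 0,"rz": 0},{"tx": 12,"ty": 28,"tz": -30,"rx": 0,"ry": 0,"rz": 0},{"tx": 0,"ty": 0,"tz": -35,"rx": 0,"ry": 0,"rz": 0},{"tx": 0,"ty": 0,"tz": -25,"rx": 0,"ry": 0,"rz": 0},{"tx": 0,"ty": 0,"tz": 0,"rx": 0,"ry": 0,"rz": 0},{"tx": 0,"ty": 0,"tz": 0,"rx": 0,"ry": 0,"rz": 0}]}}

```text
time: 2.0
tool_pos: [534.4, 132.3, 156.8]
tcp_rot: [3.141, 0.0, -0.335]
contact_force: [0.9, -0.5, 0.2]
grip_width: 92.0
finger_force: 0.0
```

```bash
python3 - <<'E'
from h import *
w=bot.camera_model("wrist"); o=bot.get_obs(); im=bot.capture("wrist")[:,:,::-1].copy()
np.savez("w1.npz",**w); cv2.imwrite("pics/w1.png",im)
print(o["tool_pos"],o["tcp_rot"])
p=proj(w,[[534,134,68]])[0]; print(p)
x,y=int(p[0])-100,int(p[1])-75; x=max(x,0);y=min(max(y,0),270); print(x,y)
cv2.imwrite("pics/w1c.png",cv2.resize(im[y:y+150,x:x+200],None,fx=4,fy=4,interpolation=cv2.INTER_CUBIC))
E
```

```text
[534.35389222 132.30950583 156.76733742] [ 3.14124559e+00  4.93557433e-04 -3.35350462e-01]
[277.90030853 211.11805711]
177 136
```

View pics/w1c.png

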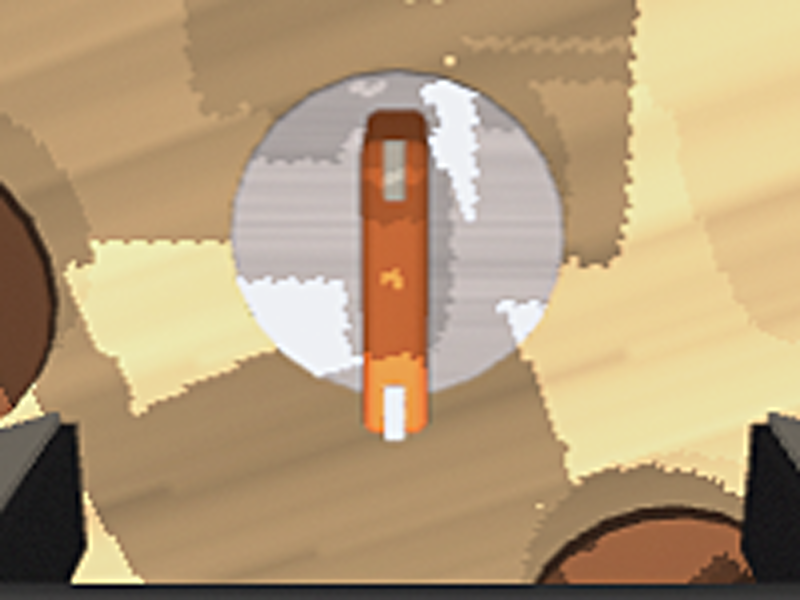

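The wrist crop shows the orange bar upright. Its white line ends are at crop (394,140) and (394,440), the bar spans columns 362–428, and the finger tips are near columns 78 and 752.

```bash
python3 - <<'E'
from h import *
w=dict(np.load("w1.npz"))
A=lambda u,v:(177+u/4-.4,136+v/4-.4)
p,q=ray(w,A(395,140),68),ray(w,A(394.5,440),68);d=p-q
print("bar",(p+q)/2,np.linalg.norm(d),np.degrees(np.arctan2(d[1],d[0])))
a,b=ray(w,A(362,300),68),ray(w,A(428,300),68);print("width",np.linalg.norm(a-b),(a+b)/2)
a,b=ray(w,A(231,235),26),ray(w,A(564,235),26);print("disc",np.linalg.norm(a-b),(a+b)/2)
a,b=ray(w,A(398,70),26),ray(w,A(398,395),26);print("disc",np.linalg.norm(a-b),(a+b)/2)
for z in (130,156.8):
  a,b=ray(w,A(78,425),z),ray(w,A(752,425),z);print("fing",np.linalg.norm(a-b),(a+b)/2)
for y in(-46,46):
  Rz=cv2.Rodrigues(np.array([0,0,-.335]))[0]; print(proj(w,[np.array([534.35,132.3,156.8])+Rz@[0,y,0]])[0], A(78,425))
E
```

```text
bar [536.07079146 135.56059731  68.        ] 64.7648055772214 -19.519033465859657
width 13.610603354693543 [535.11528256 135.83859474  68.        ]
disc 79.16036401920469 [537.71073331 134.88618962  26.        ]
disc 79.89490868581227 [536.8214682  135.07185301  26.        ]
fing 107.79217959414945 [532.71454618 132.42022294 130.        ]
fing 92.2092015520441 [543.70985526 128.65862461 156.8       ]
[362.32019448 258.46888287] (196.1, 241.85)
[197.07150613 258.50007867] (196.1, 241.85)
```

Call:
{"method": "carry_out", "body": {"plan": [{"tx": 2.2,"ty": 3,"tz": -20,"rx": 0,"ry": 0,"rz": -0.005},{"tx": 0,"ty": 0,"tz": -30,"rx": 0,"ry": 0,"rz": 0},{"tx": 0,"ty": 0,"tz": -30,"rx": 0,"ry": 0,"rz": 0},{"tx": 0,"ty": 0,"tz": -25,"rx": 0,"ry": 0,"rz": 0},{"tx": 0,"ty": 0,"tz": -12,"rx": 0,"ry": 0,"rz": 0},{"tx": 0,"ty": 0,"tz": -6,"rx": 0,"ry": 0,"rz": 0},{"tx": 0,"ty": 0,"tz": 0,"rx": 0,"ry": 0,"rz": 0},{"tx": 0,"ty": 0,"tz": 0,"rx": 0,"ry": 0,"rz": 0}], "gripper": 0.4}}

```text
time: 2.85
tool_pos: [537.5, 135.5, 34.9]
tcp_rot: [-3.141, -0.002, -0.34]
contact_force: [0.0, -0.0, -0.3]
grip_width: 55.1
finger_force: 0.0
```

Call:
{"method": "carry_out", "body": {"plan": [{"tx": 0,"ty": 0,"tz": 0,"rx": 0,"ry": 0,"rz": 0},{"tx": 0,"ty": 0,"tz": 0,"rx": 0,"ry": 0,"rz": 0},{"tx": 0,"ty": 0,"tz": 0,"rx": 0,"ry": 0,"rz": 0},{"tx": 0,"ty": 0,"tz": 0,"rx": 0,"ry": 0,"rz": 0},{"tx": 0,"ty": 0,"tz": 0,"rx": 0,"ry": 0,"rz": 0},{"tx": 0,"ty": 0,"tz": 0,"rx": 0,"ry": 0,"rz": 0},{"tx": 0,"ty": 0,"tz": 0,"rx": 0,"ry": 0,"rz": 0},{"tx": 0,"ty": 0,"tz": 0,"rx": 0,"ry": 0,"rz": 0}], "gripper": 1}}

```text
time: 3.65
tool_pos: [536.5, 135.4, 33.4]
tcp_rot: [3.142, 0.0, -0.34]
contact_force: [0.3, 0.4, -0.1]
grip_width: 13.7
finger_force: 30.0
```

Call:
{"method": "carry_out", "body": {"plan": [{"tx": 0,"ty": 0,"tz": 10,"rx": 0,"ry": 0,"rz": 0},{"tx": 0,"ty": 0,"tz": 25,"rx": 0,"ry": 0,"rz": 0},{"tx": 0,"ty": 0,"tz": 40,"rx": 0,"ry": 0,"rz": 0},{"tx": -2,"ty": -10,"tz": 45,"rx": 0,"ry": 0,"rz": 0.05},{"tx": -5,"ty": -20,"tz": 45,"rx": 0,"ry": 0,"rz": 0.07},{"tx": -8,"ty": -30,"tz": 36,"rx": 0,"ry": 0,"rz": 0.07},{"tx": -10,"ty": -36,"tz": 25,"rx": 0,"ry": 0,"rz": 0.07},{"tx": -11,"ty": -42,"tz": 10,"rx": 0,"ry": 0,"rz": 0.07},{"tx": -11,"ty": -43,"tz": 0,"rx": 0,"ry": 0,"rz": 0.07},{"tx": -11,"ty": -43,"tz": 0,"rx": 0,"ry": 0,"rz": 0.07},{"tx": -11,"ty": -43,"tz": 0,"rx": 0,"ry": 0,"rz": 0.07},{"tx": -11,"ty": -43,"tz": 0,"rx": 0,"ry": 0,"rz": 0.07}]}}

```text
time: 4.85
tool_pos: [455.3, -176.0, 270.0]
tcp_rot: [3.141, -0.0, 0.273]
contact_force: [0.6, 0.4, -2.8]
grip_width: 14.1
finger_force: 30.0
```

Call:
{"method": "carry_out", "body": {"plan": [{"tx": -11,"ty": -40,"tz": 0,"rx": 0,"ry": 0,"rz": 0.07},{"tx": -8,"ty": -30,"tz": 0,"rx": 0,"ry": 0,"rz": 0.067},{"tx": -6.5,"ty": -20,"tz": -10,"rx": 0,"ry": 0,"rz": 0},{"tx": 0,"ty": 0,"tz": -15,"rx": 0,"ry": 0,"rz": 0},{"tx": 0,"ty": 0,"tz": -5,"rx": 0,"ry": 0,"rz": 0},{"tx": 0,"ty": 0,"tz": 0,"rx": 0,"ry": 0,"rz": 0},{"tx": 0,"ty": 0,"tz": 0,"rx": 0,"ry": 0,"rz": 0}]}}

```text
time: 5.55
tool_pos: [431.2, -264.2, 240.1]
tcp_rot: [3.141, -0.0, 0.408]
contact_force: [0.6, -0.6, -2.8]
grip_width: 13.8
finger_force: 30.0
```

```bash
python3 - <<'E'
from h import *
w=bot.camera_model("wrist"); o=bot.get_obs(); im=bot.capture("wrist")[:,:,::-1].copy()
np.savez("w2.npz",**w); cv2.imwrite("pics/w2.png",im)
print(o["tool_pos"],o["tcp_rot"],o["grip_width"],o["contact_force"])
p=proj(w,[[504.5,-233.7,150]])[0]; print(p)
x,y=min(max(int(p[0])-100,0),360),min(max(int(p[1])-75,0),270); print(x,y)
cv2.imwrite("pics/w2c.png",cv2.resize(im[y:y+150,x:x+200],None,fx=4,fy=4,interpolation=cv2.INTER_CUBIC))
E
```

```text
[ 431.22931507 -264.21844417  240.13553243] [ 3.14101468e+00 -2.87209229e-04  4.07617940e-01] 13.778348911264208 [ 0.57694399 -0.61046091 -2.84181239]
[280.06182531 109.42136314]
180 34
```

View pics/w2c.png

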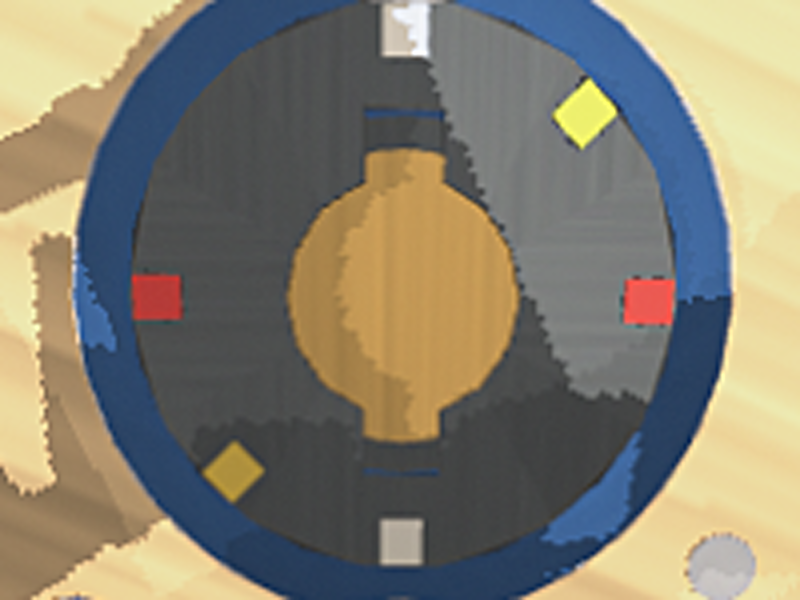

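The crop shows the flange with its marks: white at (405,30) and (402,542), red at (157,298) and (649,302), yellow at (585,114) and (233,472). The notches run vertically. I'll compute the pose and check the white round object near the pot rim.

```bash
python3 - <<'E'
from h import *
w=dict(np.load("w2.npz")); m=bot.camera_model("top")
A=lambda u,v:(180+u/4-.4,34+v/4-.4)
P=[]
for n,a,b,o in(("w",(405.5,30),(402,542),0),("r",(157,298),(649,302),90),("y",(585,114),(233,472),45)):
    p,q=ray(w,A(*a),150),ray(w,A(*b),150);d=p-q
    print(n,((p+q)/2).round(1),np.linalg.norm(d).round(1),(np.degrees(np.arctan2(d[1],d[0]))+o).round(1))
print(proj(w,[[504.5,-233.7,150]]))
# white thing: top/scene triangulation
s=bot.camera_model("scene")
for z in(0,45,100,150,200):
    X=ray(m,(338.2,190.3),z); print(z,X.round(0),proj(s,[X])[0].round(0))
E
```

```text
w [ 505.5 -233.6  150. ] 93.5 23.0
r [ 505.3 -233.6  150. ] 93.5 202.9
y [ 505.4 -233.5  150. ] 93.5 22.8
[[280.06182531 109.42136314]]
0 [ 590. -223.    0.] [206. 254.]
45 [ 583. -217.   45.] [207. 241.]
100 [ 574. -209.  100.] [208. 224.]
150 [ 566. -203.  150.] [209. 208.]
200 [ 558. -196.  200.] [210. 192.]
```

View pics/w2.png

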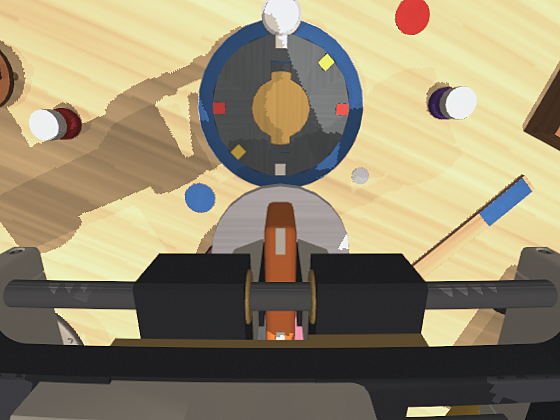

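The picture shows the held cap, disc front edge near (280,184). The white round knob is on the pot's rim at (281,14), about 120 mm high, so it's below the flange and clear. I'll check the cap's offset in the grip.

```bash
python3 - <<'E'
from h import *
w=dict(np.load("w2.npz")); im=cv2.imread("pics/w2.png")
T=np.array([431.23,-264.22,240.14]); R=cv2.Rodrigues(np.array([0,0,.4076]))[0]
print(proj(w,[T+R@[40,0,-7.2],T+R@[0,40,-7.2],T+R@[0,-40,-7.2],T+R@[32,0,34.8],T+R@[24,0,34.8]]).round(1))
print([tuple(im[y,284]) for y in range(178,190)]); print([im[y,280].tolist() for y in range(198,212)])
print("delta",np.array([505.4,-233.6])-T[:2])
E
```

```text
[[278.4 184.6]
 [209.2 252.3]
 [347.6 252.3]
 [278.1 225.9]
 [278.1 243.5]]
[(np.uint8(91), np.uint8(61), np.uint8(40)), (np.uint8(91), np.uint8(62), np.uint8(39)), (np.uint8(89), np.uint8(60), np.uint8(38)), (np.uint8(89), np.uint8(60), np.uint8(38)), (np.uint8(88), np.uint8(59), np.uint8(36)), (np.uint8(87), np.uint8(58), np.uint8(37)), (np.uint8(97), np.uint8(97), np.uint8(103)), (np.uint8(99), np.uint8(102), np.uint8(108)), (np.uint8(103), np.uint8(105), np.uint8(109)), (np.uint8(163), np.uint8(164), np.uint8(171)), (np.uint8(165), np.uint8(168), np.uint8(175)), (np.uint8(158), np.uint8(160), np.uint8(167))]
[[163, 165, 172], [162, 164, 171], [166, 166, 172], [140, 146, 160], [61, 76, 114], [21, 51, 105], [28, 56, 107], [32, 57, 108], [32, 59, 109], [31, 58, 108], [30, 59, 108], [34, 61, 110], [33, 60, 110], [29, 58, 109]]
delta [74.17 30.62]
```

```bash
python3 - <<'E'
from h import *
im=cv2.imread("pics/w2.png").astype(int)
def edges(r,a,b,n=4):
    g=np.abs(np.diff(im[r],axis=0)).sum(1); i=np.argsort(-g[a:b])[:n]+a; return sorted((int(k)+.5,int(g[k])) for k in i)
for r in(210,218,222): print(r,edges(r,255,305))
for r in(230,240,248): print(r,edges(r,200,225,2),edges(r,335,360,2))
for r in(270,): print(r,edges(r,120,145,2),edges(r,415,440,2))
im1=cv2.imread("pics/w1.png").astype(int); im=im1
for r in(241,250,270): print("w1",r,edges(r,185,205,2),edges(r,355,375,2))
w=dict(np.load("w1.npz"));T=np.array([534.35,132.31,156.77]); R=cv2.Rodrigues(np.array([0,0,-.3354]))[0]
for x,z in((0,0),(9.5,0),(9.5,20),(9.5,40)): print(x,z,proj(w,[T+R@[x,46,z],T+R@[x,-46,z]]).round(1).tolist())
E
```

```text
210 [(266.5, 166), (267.5, 113), (292.5, 103), (293.5, 165)]
218 [(265.5, 169), (266.5, 86), (293.5, 103), (294.5, 159)]
222 [(264.5, 115), (265.5, 235), (294.5, 221), (295.5, 98)]
230 [(208.5, 104), (209.5, 251)] [(344.5, 52), (345.5, 130)]
240 [(200.5, 254), (212.5, 67)] [(342.5, 275), (347.5, 65)]
248 [(208.5, 247), (211.5, 178)] [(337.5, 272), (345.5, 256)]
270 [(143.5, 111), (144.5, 447)] [(415.5, 390), (416.5, 119)]
w1 241 [(191.5, 63), (196.5, 77)] [(367.5, 102), (368.5, 203)]
w1 250 [(185.5, 165), (196.5, 222)] [(363.5, 381), (364.5, 169)]
w1 270 [(197.5, 220), (198.5, 392)] [(361.5, 212), (362.5, 86)]
0 0 [[197.1, 258.5], [362.3, 258.5]]
9.5 0 [[195.7, 242.7], [363.7, 242.8]]
9.5 20 [[185.3, 259.2], [374.0, 259.2]]
9.5 40 [[172.0, 280.3], [387.3, 280.3]]
```

```bash
python3 - <<'E'
from h import *
def off(w,T,y):
    c=-w["R"].T@w["t"]; Rz=cv2.Rodrigues(np.array([0,0,y]))[0]; x=w["R"][0]
    return (Rz.T@(c-T)).round(2), (np.arctan2(x[1],x[0])-y).round(4)
print(off(dict(np.load("w1.npz")),np.array([534.35,132.31,156.77]),-.3354))
print(off(dict(np.load("w2.npz")),np.array([431.23,-264.22,240.14]),.4076))
for _ in range(3):
    w=bot.camera_model("wrist");o=bot.get_obs(); print(o["tool_pos"].round(2),o["tcp_rot"].round(4),off(w,o["tool_pos"],o["tcp_rot"][2]))
E
```

```text
(array([7.8800e+01, 3.0000e-02, 1.5861e+02]), np.float64(-1.5702))
(array([ 78.39,  -0.6 , 158.68]), np.float64(-1.5702))
[ 431.37 -264.29  240.31] [ 3.1405e+00 -5.0000e-04  4.0780e-01] (array([ 78.35,  -0.53, 158.69]), np.float64(-1.5703))
[ 431.37 -264.29  240.31] [ 3.1405e+00 -5.0000e-04  4.0780e-01] (array([ 78.35,  -0.53, 158.69]), np.float64(-1.5703))
[ 431.37 -264.29  240.31] [ 3.1405e+00 -5.0000e-04  4.0780e-01] (array([ 78.35,  -0.53, 158.69]), np.float64(-1.5703))
```

Call:
{"method": "carry_out", "body": {"plan": [{"tx": 15,"ty": 6,"tz": 0,"rx": 0,"ry": 0,"rz": -0.008},{"tx": 25,"ty": 11,"tz": 0,"rx": 0,"ry": 0,"rz": 0},{"tx": 22,"ty": 9.2,"tz": -5,"rx": 0,"ry": 0,"rz": 0},{"tx": 12.1,"ty": 5,"tz": -10,"rx": 0,"ry": 0,"rz": 0},{"tx": 0,"ty": 0,"tz": -15,"rx": 0,"ry": 0,"rz": 0},{"tx": 0,"ty": 0,"tz": -12,"rx": 0,"ry": 0,"rz": 0},{"tx": 0,"ty": 0,"tz": -8,"rx": 0,"ry": 0,"rz": 0},{"tx": 0,"ty": 0,"tz": 0,"rx": 0,"ry": 0,"rz": 0},{"tx": 0,"ty": 0,"tz": 0,"rx": 0,"ry": 0,"rz": 0}]}}

```text
time: 6.5
tool_pos: [505.0, -233.7, 189.8]
tcp_rot: [3.141, -0.0, 0.398]
contact_force: [-0.1, -1.0, -3.2]
grip_width: 13.7
finger_force: 30.0
```

Call:
{"method": "carry_out", "body": {"plan": [{"tx": 0,"ty": 0,"tz": -3,"rx": 0,"ry": 0,"rz": 0},{"tx": 0,"ty": 0,"tz": -3,"rx": 0,"ry": 0,"rz": 0},{"tx": 0,"ty": 0,"tz": -2,"rx": 0,"ry": 0,"rz": 0},{"tx": 0,"ty": 0,"tz": 0,"rx": 0,"ry": 0,"rz": 0},{"tx": 0,"ty": 0,"tz": 0,"rx": 0,"ry": 0,"rz": 0}]}}

```text
time: 7.0
tool_pos: [505.1, -233.4, 181.5]
tcp_rot: [3.141, -0.0, 0.399]
contact_force: [-0.5, 0.1, -3.0]
grip_width: 13.7
finger_force: 30.0
```

Call:
{"method": "carry_out", "body": {"plan": [{"tx": 0,"ty": 0,"tz": -3,"rx": 0,"ry": 0,"rz": 0},{"tx": 0,"ty": 0,"tz": -3,"rx": 0,"ry": 0,"rz": 0},{"tx": 0,"ty": 0,"tz": -3,"rx": 0,"ry": 0,"rz": 0},{"tx": 0,"ty": 0,"tz": -3,"rx": 0,"ry": 0,"rz": 0},{"tx": 0,"ty": 0,"tz": 0,"rx": 0,"ry": 0,"rz": 0},{"tx": 0,"ty": 0,"tz": 0,"rx": 0,"ry": 0,"rz": 0}]}}

```text
time: 7.6
tool_pos: [505.0, -233.4, 169.4]
tcp_rot: [-3.142, 0.0, 0.399]
contact_force: [-0.7, -0.3, -2.8]
grip_width: 13.7
finger_force: 30.0
```

Call:
{"method": "carry_out", "body": {"plan": [{"tx": 0,"ty": 0,"tz": -2,"rx": 0,"ry": 0,"rz": 0},{"tx": 0,"ty": 0,"tz": -1,"rx": 0,"ry": 0,"rz": 0},{"tx": 0,"ty": 0,"tz": 0,"rx": 0,"ry": 0,"rz": 0},{"tx": 0,"ty": 0,"tz": 0,"rx": 0,"ry": 0,"rz": 0}]}}

```text
time: 8.0
tool_pos: [505.1, -233.4, 166.5]
tcp_rot: [3.141, 0.0, 0.399]
contact_force: [0.2, 0.2, -2.9]
grip_width: 13.8
finger_force: 30.0
```

Free so far, with no contact. I'll feel for the seat.

Call:
{"method": "carry_out", "body": {"plan": [{"tx": 0,"ty": 0,"tz": -0.7,"rx": 0,"ry": 0,"rz": 0},{"tx": 0,"ty": 0,"tz": -0.6,"rx": 0,"ry": 0,"rz": 0},{"tx": 0,"ty": 0,"tz": 0,"rx": 0,"ry": 0,"rz": 0}]}}

```text
time: 8.3
tool_pos: [505.1, -233.4, 165.5]
tcp_rot: [3.141, -0.0, 0.399]
contact_force: [-0.5, 0.7, -0.6]
grip_width: 14.1
finger_force: 30.0
```

Call:
{"method": "carry_out", "body": {"plan": [{"tx": 0,"ty": 0,"tz": -0.5,"rx": 0,"ry": 0,"rz": 0},{"tx": 0,"ty": 0,"tz": 0,"rx": 0,"ry": 0,"rz": 0}]}}

```text
time: 8.5
tool_pos: [505.1, -233.4, 165.4]
tcp_rot: [3.141, -0.0, 0.399]
contact_force: [-2.8, 1.7, 5.3]
grip_width: 13.7
finger_force: 30.0
```

The cap is seated: contact at TCP z 165.4, expected 165.2. Next is the clockwise turn, staying short of the mark.

Call:
{"method": "carry_out", "body": {"plan": [{"tx": 0,"ty": 0,"tz": 0.2,"rx": 0,"ry": 0,"rz": -0.04},{"tx": 0,"ty": 0,"tz": 0,"rx": 0,"ry": 0,"rz": -0.06},{"tx": 0,"ty": 0,"tz": 0,"rx": 0,"ry": 0,"rz": -0.06},{"tx": 0,"ty": 0,"tz": 0,"rx": 0,"ry": 0,"rz": -0.06},{"tx": 0,"ty": 0,"tz": 0,"rx": 0,"ry": 0,"rz": -0.06},{"tx": 0,"ty": 0,"tz": 0,"rx": 0,"ry": 0,"rz": -0.06},{"tx": 0,"ty": 0,"tz": 0,"rx": 0,"ry": 0,"rz": -0.04},{"tx": 0,"ty": 0,"tz": 0,"rx": 0,"ry": 0,"rz": 0}]}}

```text
time: 9.3
tool_pos: [505.4, -233.4, 165.4]
tcp_rot: [3.141, -0.001, 0.019]
contact_force: [-0.0, 2.3, 4.2]
grip_width: 13.7
finger_force: 30.0
```

```bash
python3 - <<'E'
from h import *
o=bot.get_obs(); print(o["tool_pos"],o["tcp_rot"],o["contact_force"],o["moment"])
E
```

```text
[ 505.40736472 -233.36912413  165.41711175] [ 3.14115038e+00 -1.00888613e-03  1.87243684e-02] [-0.04900812  2.32823641  4.22320472] [0.25209967 0.22151847 0.0447018 ]
```

Call:
{"method": "carry_out", "body": {"plan": [{"tx": 0,"ty": 0,"tz": 0,"rx": 0,"ry": 0,"rz": -0.05},{"tx": 0,"ty": 0,"tz": 0,"rx": 0,"ry": 0,"rz": -0.06},{"tx": 0,"ty": 0,"tz": 0,"rx": 0,"ry": 0,"rz": -0.06},{"tx": 0,"ty": 0,"tz": 0,"rx": 0,"ry": 0,"rz": -0.06},{"tx": 0,"ty": 0,"tz": 0,"rx": 0,"ry": 0,"rz": -0.06},{"tx": 0,"ty": 0,"tz": 0,"rx": 0,"ry": 0,"rz": -0.06},{"tx": 0,"ty": 0,"tz": 0,"rx": 0,"ry": 0,"rz": -0.04},{"tx": 0,"ty": 0,"tz": 0,"rx": 0,"ry": 0,"rz": -0.015},{"tx": 0,"ty": 0,"tz": 0,"rx": 0,"ry": 0,"rz": 0},{"tx": 0,"ty": 0,"tz": 0,"rx": 0,"ry": 0,"rz": 0}]}}

```text
time: 10.3
tool_pos: [505.4, -233.5, 165.5]
tcp_rot: [3.141, -0.001, -0.385]
contact_force: [-0.6, 2.0, 6.4]
grip_width: 13.9
finger_force: 30.0
```

```bash
python3 - <<'E'
from h import *
o=bot.get_obs(); print(o["time"],o["tool_pos"],o["tcp_rot"],o["contact_force"],o["moment"])
w=bot.camera_model("wrist");im=bot.capture("wrist")[:,:,::-1]; np.savez("w3.npz",**w)
a=im[110:260,180:380]; print(proj(w,[[505.4,-233.6,150]]))
cv2.imwrite("pics/w3.png",im)
t=bot.capture("top")[:,:,::-1]
cv2.imwrite("pics/w3c.png",np.hstack([cv2.resize(im[120:320,180:380],(400,400)),cv2.resize(t[165:265,297:397],(400,400),interpolation=cv2.INTER_CUBIC)]))
E
```

```text
10.3 [ 505.36461502 -233.53556241  165.45291846] [ 3.14134171e+00 -1.15109941e-03 -3.84709949e-01] [-0.64841116  2.017721    6.36077703] [0.26680955 0.26804366 0.10629085]
[[279.79056944 247.03320003]]
```

View pics/w3.png

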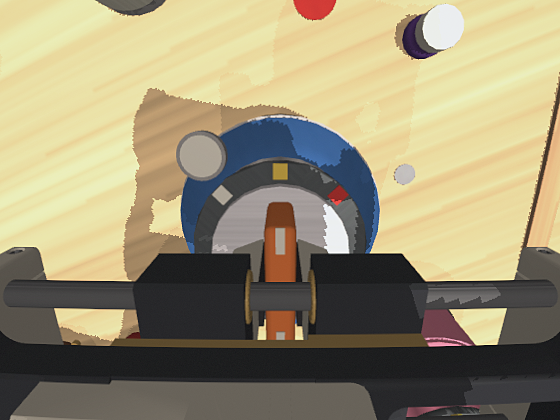

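The picture shows the yellow mark at (280,171), in line with the bar at column 280. The red mark at (338,194) is still well ahead, the disc is flat on the flange, and the grip holds against a spring moment of about 0.1 N m. I'm handing in now.

```bash
python3 - <<'E'
from plant import bot
o=bot.get_obs(); print(abs(o["dq"]).max(),o["finger_force"],o["tcp_rot"]); print(bot.close_job())
E
```

```text
0.0015862170634997237 30.002310276031494 [ 3.14135503e+00 -1.06264654e-03 -3.84702586e-01]
the job is handed in; nothing more can be done
None
```

The cap sits fully home and is turned clockwise 45° so its bar points at the yellow marks; it was handed in at about 10 s, held there by the gripper at rest, with no verdict shown.

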